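# Cover the loaded test box and clamp it shut

### The arm

A 6-joint arm with a two-finger parallel gripper is mounted at the origin on the work surface. World frame = base frame: x ahead of the robot, y to its left, z up, the work surface at z = 0. Lengths are in m, angles in rad, forces in N, time in s.
With the tool pointing down it reaches from about 0.35 to 0.85 m from the base axis. Payload 8.1 kg.
Tool frame: the origin (TCP) lies at the centre of the arm's flange, where the gripper is bolted on; the fingertips stand 186 mm ahead of it and the grasp point (between the pads) lies 167 mm ahead of it; z points along the fingers, y is the line along which they close (so a half turn about z gives the same grasp; the last joint's range is limited). The gripper opens to 93 mm and grips with 3 to 60 N. Pads are 15 mm wide; open, the fingers measure 128 mm over their backs; the gripper's body (75 mm by 188 mm) begins 65 mm behind the grasp point.
Start: joints at [1.155, 0.13, 1.488, -0, 1.523, -0.085], TCP at [0.195, 0.567, 0.405] pointing down, gripper open.
Joint ranges: [-2.96, 2.96], [-0.89, 2.26], [0.02, 2.5], [-1.34, 4.48], [0, 2.73], [-2.66, 2.66]. Speed limits (rad/s): [2.39, 2.39, 2.79, 3.14, 3.14, 3.14].

### API

Orientations are given as a rotation vector (axis times angle).
In Python, from plant import read_state, read_camera, camera_params, robot gives the robot as it stands.
- The arm moves only by the tool carry_out, never from a script. Its argument "targets" is a list of rows, each an object of numbers: "hand": the opening in per cent of the stroke, from 0 (shut) to 100 (fully open); "x", "y", "z": the shift along the tool's x, y, z in m; "ax", "ay", "az": the turn, a rotation vector about the tool's x, y, z in rad. In form: [{"hand": .., "x": .., "y": .., "z": .., "ax": .., "ay": .., "az": ..}, ...]. A call has 1 to 8 rows; each row is the pose to reach, as a shift and turn from the pose commanded when the call began, along the tool's axes at that moment; what a row does not reach only later rows make up. A row lasts 1/8 s, in which the tool goes at most 62.5 mm and 10.7 degrees, less where a joint would pass 70% of its speed; a pose out of reach is approached as far as the arm can. A call with a gripper value outside its range is refused whole. The fingers move at their own pace and stop on an object; "newtons" is the grip in N (left out, the last holds). Time passes only in rows, so rows that repeat a pose let the fingers close. It gives the time, the measured TCP pose, the force, the opening and the grip force at its end, in the units of the state.
- read_state(): the state, without advancing time (a new reading comes with each control period).
- read_camera(name): name is "scene" or "top" or "wrist"; returns (picture, depth): 420x560x3 uint8, blue, green, red; 420x560 float32, m along the optical axis (not along the pixel's ray), 0 where there is no reading.
- camera_params(name): a dict with "fx", "fy", "cx", "cy" (pixels), "position" and "rotation" of the camera in the world. Camera axes: x right, y up, looking along -z (the intrinsics and any distortion apply to the point x, -y, -z); pixel columns grow to the right and rows downward; lengths in m; the calibration is good to about 2 mm. A picture is of the moment at which its call begins: read the wrist's pose just before it. camera_params takes no time and is no camera call; for the wrist camera it gives the pose at the moment of the call.
- robot.close_job(): hands the job in; it is judged then, once.
The state is a dict: "t": time; "q": joint angles; "dq": joint speeds; "joint_torque": joint torques, N m; "tool_pos": TCP position; "orientation": TCP orientation; "force": force on the tool from outside, world axes, zero at the start; "wrist_torque": the same for the moment, N m; "opening": finger opening in m; "gripper_force": force on a finger pad.
Only numpy, scipy, OpenCV 4.12 (cv2) and the standard library are available. Lean on these libraries where they do the work, as an engineer would, in place of code of your own. Each camera call takes 0.05 s, during which the arm holds its last target. There are 200 camera calls.

### The job

The test box is loaded and ready to be closed up. Lower the rectangular cover gently onto the box, without dropping it, until it sits flat and fully home; only then swing the hold-down arm over and press it fully down onto the cover. Leave the arm down, let go, and leave the round cover, the clear tube and the white cup where they are.

Things in the scene. Friction and masses are not known exactly. Their poses are not given: they have to be found in the camera images.
- fixture: aluminium base plate 230 x 150 x 10 fixed to the table (x from -90 to +140, y +-75), carrying a grey open box 160 (x) x 130 (y), walls 6 thick, rim 70 above the table, with a printed module already inside (below 55). Origin: under the box's centre, at table height; z up. At its +x end stands the clamp post (two dark steel cheeks, x 94 to 130, y 26 to 62, top 102 above the table)
- box_mouth (a point): centre of the box's mouth, at rim height (70 above the table); axes as the fixture's
- cover: loose cream rectangular cover, about 0.25 kg, lying right way up on the table: plate 160 (x) x 130 (y) x 6, under it a stepped spigot 10 deep (141 x 111, then 134 x 104) that goes into the box's mouth (148 x 118), on top a straight grip rib along x, 80 long, 22 wide, 38 high above the plate. Origin: centre of the spigot's underside; z up. 54 high overall. It fits either way round (half turn)
- cover_seat (a point): point on the cover's centre line at the underside of its plate, 10 above its origin; it meets box_mouth, with x axes parallel or opposite, when the cover is home
- cover_grip (a point): point inside the grip rib, 41 above the cover's origin and 13 below the rib's top, 25 above the plate's upper face: pinch here across the rib (along the cover's y)
- clamp (a joint): angle of the hold-down arm in rad: 0 = level, its pad lying on a seated cover (stops at -0.06 if there is none); grows as it swings up and back, starts open at 1.8 to 2.2 (leaning back, away from the box, its end up to 240 above the table; stop at 2.3). The stiff hinge (about 0.15 N m) stays where it is left; 2 to 8 N at the grip moves it. May be pushed from behind and then pressed from above, without grasping
- clamp_hinge (a point): hinge axis of the arm, at x 108, y 44, z 92 in the fixture's frame; the axis is along the fixture's y. At angle q the arm points along (-cos q, 0, sin q) in the fixture's frame
- clamp_grip (a point): centre of the black rubber grip at the arm's free end, 115 from the hinge; the grip is 50 along the arm, 22 x 22 across and ends 140 from the hinge. The steel bar is 16 x 16; a pad under it, 53 from the hinge, presses the cover beside its rib
- round_cover: bystander: another vessel's round cover, disc 90 dia x 10 with a knob 36 dia, 44 high overall; origin under its centre
- tube: bystander: clear tube with square cream end blocks, about 165 long, 32 high, lying; origin under its centre, x along it
- cup: bystander: white cup, 76 dia, 90 high; origin under its centre
Not all that is in view belongs to the job. Leave any red look-alike of the cover alone.

How it is judged:
On the way, in this order (a step that is already met when the one before it is completed fails the run):
1. the cover sits flat and home on the box while the hold-down arm is still open (more than 1 rad) (horizontal distance between cover_seat and box_mouth below 0.008 m and z of cover_seat in the frame of box_mouth between -0.003 and 0.003 m and angle between cover_seat's own z axis and vertical below 0.04 rad and angle between the x axis of cover_seat and the x axis of box_mouth, either way round below 0.1 rad and value of joint clamp above 1 rad), for 0.2 s.
2. the hold-down arm is down on the seated cover (horizontal distance between cover_seat and box_mouth below 0.008 m and z of cover_seat in the frame of box_mouth between -0.003 and 0.003 m and angle between cover_seat's own z axis and vertical below 0.04 rad and angle between the x axis of cover_seat and the x axis of box_mouth, either way round below 0.1 rad and value of joint clamp below 0.06 rad), for 0.2 s.
At the end, for the whole second after the job is handed in: The cover rests on the box: its seat point within 8 mm sideways and 3 mm in height of the mouth's centre, tilted under 0.04 rad, turned under 0.1 rad from the box (either way round), at rest; and the hold-down arm is down, under 0.06 rad (all of step 2 and linear speed of cover below 0.02 m/s); the robot touches nothing.
It fails at once if the cover is dropped (faster than 0.5 m/s while no finger touches it) (contact force between the fingers and cover below 0.05 N and linear speed of cover above 0.5 m/s).
It fails at once if a bystander is shifted by more than 50 mm (distance of any of round_cover, tube, cup from where it was at the start of the episode above 0.05 m).
It also fails if it takes over 64 s, if anything falls off the work surface, if the arm or the gripper's body presses on something with over 40 N, if the wrist force passes 120 N, or if a joint passes its speed limit or range.

## Working session

There is one attempt and no reset: what is moved stays moved. The work goes in short steps, Python scripts to look and compute and a tool call to move; the robot and the scene stay as the last step left them, time stands still between calls to the robot, and variables do not carry over. Pictures are saved under pics/ and viewed, at most 10 in all, crops included, and the job is handed in when it is done.

Besides the shell and the picture viewer there is one more tool, called after ">>>" as name([rows], argument=value, ...), one row to a line, values as JSON. carry_out: Moves the arm, as the interface text tells. Its arguments: {"type":"object","properties":{"targets":{"type":"array","items":{"type":"object","properties":{"hand":{"type":"number"},"x":{"type":"number"},"y":{"type":"number"},"z":{"type":"number"},"ax":{"type":"number"},"ay":{"type":"number"},"az":{"type":"number"}}}},"newtons":{"type":"number"}},"required":["targets"]}

```bash
mkdir -p pics
cat > h.py <<'E'
import numpy as np, cv2
from scipy.spatial.transform import Rotation as R
from plant import read_state, read_camera, camera_params, robot
def pts(depth,p):
    v,u=np.mgrid[0:depth.shape[0],0:depth.shape[1]]
    c=np.stack([(u-p['cx'])/p['fx']*depth,-(v-p['cy'])/p['fy']*depth,-depth],-1)
    return c@np.array(p['rotation']).T+np.array(p['position'])
def look(n):
    p=camera_params(n); im,d=read_camera(n); return im,d,p,pts(d,p)
E
python3 - <<'E'
from h import *
for n in ('top','scene'):
    im,d,p,P=look(n); cv2.imwrite(f'pics/{n}0.png',im); np.savez(f'{n}0.npz',im=im,d=d,P=P); print(n,p)
s=read_state(); print(s)
E
```

```text
Traceback (most recent call last):
  File "h.py", line 9, in look
    p=camera_params(n); im,d=read_camera(n); return im,d,p,pts(d,p)
                                                           ~~~^^^^^
  File "h.py", line 7, in pts
    return c@np.array(p['rotation']).T+np.array(p['position'])
           ~~~~~~~~~~~~~~~~~~~~~~~~~~~^~~~~~~~~~~~~~~~~~~~~~~~
ValueError: operands could not be broadcast together with shapes (420,560) (3,)
```

```bash
sed -i "s/np.array(p\['rotation'\]).T/R.from_rotvec(p['rotation']).as_matrix().T/" h.py
python3 - <<'E'
from h import *
for n in ('top','scene'):
    im,d,p,P=look(n); cv2.imwrite(f'pics/{n}0.png',im); np.savez(f'{n}0.npz',im=im,d=d,P=P); print(n,p)
s=read_state(); print(s)
E
```

```text
top {'fx': 457.5981776748137, 'fy': 457.5981776748137, 'cx': 284.32207701805453, 'cy': 208.09704660741795, 'position': array([0.42603322, 0.13066362, 1.40918106]), 'rotation': array([ 0.06668962, -0.05737097, -1.54539852])}
scene {'fx': 471.50740115375737, 'fy': 471.50740115375737, 'cx': 288.85013507969677, 'cy': 210.34235239538648, 'position': array([1.65733166, 0.50715768, 0.88284543]), 'rotation': array([0.66840283, 0.90548303, 1.73042968])}
{'t': 0.15, 'q': array([ 1.15457251e+00,  1.30991607e-01,  1.48895628e+00,  1.10861506e-05,
        1.52298674e+00, -8.53635170e-02]), 'dq': array([ 8.58438043e-04, -2.42518987e-03, -3.53172592e-03,  3.33074441e-05,
        2.46138739e-03,  1.12000206e-03]), 'joint_torque': array([ 2.65990802e-04, -5.60484695e+01, -4.92328906e+01,  7.68801919e-02,
        3.07596812e-02, -6.58006343e-05]), 'tool_pos': array([0.19480873, 0.56733388, 0.40396591]), 'orientation': array([-5.17290979e-01, -3.09836254e+00,  2.03748041e-03]), 'force': array([ 0.04134865, -0.28667468,  0.45046846]), 'wrist_torque': array([-0.01211225,  0.00726403,  0.02950917]), 'gripper_force': 0.0, 'opening': 0.09272034200927452}
```

View pics/top0.png

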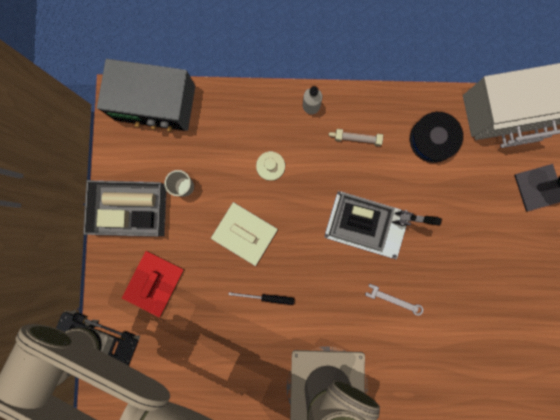

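View pics/scene0.png

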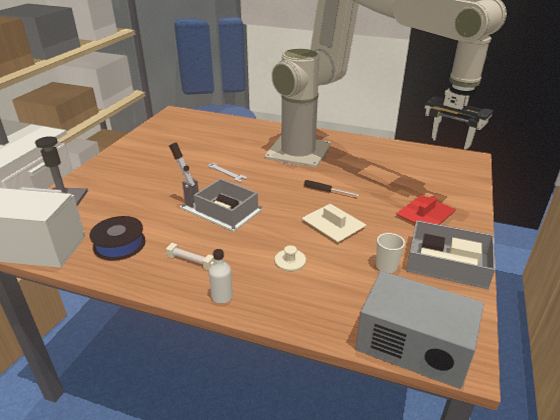

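Top view: the candidates for the cover are the cream rectangle with a rib at (244,234), the red look-alike at (153,285), the round cream cover at (270,166) and the tray with a cream block at (111,218). I choose the cream rectangle at (244,234). The box is at (360,222), its clamp arm leans out to (432,220), and the cup is at (178,183).

Run:
```python
from h import *
z=np.load('top0.npz'); im,P,d=z['im'],z['P'],z['d']; print(d.min(),d.max(), P[300,400])
hsv=cv2.cvtColor(im,cv2.COLOR_BGR2HSV)
print('hsv cover',hsv[225,230],'plate',hsv[248,385],P[245,235])
def box(m,zlo,zhi,win):
    k=np.zeros(m.shape,bool);k[win[1]:win[3],win[0]:win[2]]=1
    mm=m&k&(P[...,2]>zlo)&(P[...,2]<zhi)
    q=P[mm]; r=cv2.minAreaRect((q[:,:2]*1000).astype(np.float32)); print(len(q),'z',np.median(q[:,2]),'rect',r, 'corners',cv2.boxPoints(r).round(0).tolist()); return mm
T=np.ones(im.shape[:2],bool)
print('cover plate');box(T,.008,.03,(205,195,285,270))
print('rib');box(T,.045,.06,(205,195,285,270))
print('box rim');box(T,.062,.08,(320,185,400,260))
print('base');box(T,.006,.016,(315,180,412,262))
print('clamp');mm=box(T,.105,.3,(385,190,450,240)); q=P[mm]; 
print(q[np.argsort(q[:,2])[::12]].round(3))
cv2.imwrite('pics/crop.png',cv2.resize(im[170:270,200:450],None,fx=3,fy=3,interpolation=cv2.INTER_CUBIC))
```

```text
0.0 2.276803 [ 0.26700951 -0.21651012  0.00476044]
hsv cover [ 32  48 202] plate [ 68   5 205] [0.42055165 0.28719028 0.01670288]
cover plate
2019 z 0.015095615098317472 rect ((455.1259765625, 260.9924011230469), (200.0986328125, 200.426025390625), 18.328954696655273) corners [[329.0, 325.0], [392.0, 134.0], [582.0, 197.0], [519.0, 388.0]]
rib
197 z 0.0525457116802559 rect ((455.3971252441406, 261.7220764160156), (79.3853759765625, 21.95013999938965), 60.204776763916016) corners [[426.0, 233.0], [445.0, 222.0], [485.0, 291.0], [466.0, 302.0]]
box rim
455 z 0.06917783863631422 rect ((495.8173828125, -99.89196014404297), (182.47738647460938, 130.30825805664062), 74.4382553100586) corners [[409.0, -170.0], [534.0, -205.0], [583.0, -29.0], [458.0, 5.0]]
base
1357 z 0.011122254716420255 rect ((507.5013122558594, -102.567626953125), (245.5125732421875, 290.38787841796875), 1.3750312328338623) corners [[381.0, 40.0], [388.0, -251.0], [634.0, -245.0], [627.0, 46.0]]
clamp
286 z 0.1847408817021423 rect ((506.30303955078125, -233.11744689941406), (81.80046844482422, 30.789608001708984), 78.94525909423828) corners [[483.0, -270.0], [514.0, -276.0], [529.0, -196.0], [499.0, -190.0]]
[[ 0.509 -0.199  0.106]
 [ 0.515 -0.207  0.109]
 [ 0.506 -0.205  0.116]
 [ 0.506 -0.212  0.123]
 [ 0.511 -0.213  0.138]
 [ 0.502 -0.222  0.146]
 [ 0.507 -0.215  0.149]
 [ 0.507 -0.22   0.154]
 [ 0.502 -0.224  0.157]
 [ 0.512 -0.234  0.161]
 [ 0.498 -0.234  0.169]
 [ 0.503 -0.236  0.181]
 [ 0.495 -0.235  0.185]
 [ 0.503 -0.238  0.192]
 [ 0.495 -0.24   0.196]
 [ 0.489 -0.246  0.2  ]
 [ 0.51  -0.25   0.204]
 [ 0.486 -0.257  0.209]
 [ 0.502 -0.271  0.212]
 [ 0.489 -0.268  0.213]
 [ 0.5   -0.27   0.216]
 [ 0.502 -0.254  0.217]
 [ 0.494 -0.258  0.22 ]
 [ 0.496 -0.263  0.222]]
```

View pics/crop.png

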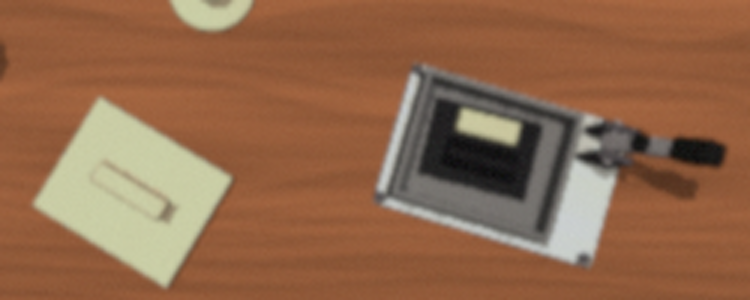

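The crop confirms the choice: cream plate with a straight rib at about (134,190) in the crop, and an open box with the clamp leaning away to the right.

```bash
cat >> h.py <<'E'
def goal(grasp,yawy,tilt=None):
    "tool-frame shift & turn to put the grasp point at `grasp`, tool down, y axis at world angle yawy (deg, mod 180)"
    s=read_state(); R0=R.from_rotvec(s['orientation']); best=None
    for a in (yawy,yawy+180):
        a=np.radians(a); y=np.array([np.cos(a),np.sin(a),0]); zz=np.array([0,0,-1.]); x=np.cross(y,zz)
        R1=R.from_matrix(np.stack([x,y,zz],1)); t=(R0.inv()*R1).as_rotvec()
        if best is None or np.linalg.norm(t)<np.linalg.norm(best[0]): best=(t,R1)
    t,R1=best; tcp=np.array(grasp)-R1.apply([0,0,.167])
    d=R0.inv().apply(tcp-s['tool_pos']); print('shift',d.round(4),'turn',t.round(4),'t',round(s['t'],2),'force',s['force'].round(1),'q6',s['q'][5].round(2)); return d,t
E
python3 - <<'E'
from h import *
z=np.load('top0.npz'); im,P=z['im'],z['P']
c=np.array([.499,-.089]); a=np.radians(-105.5)
def fx(q,c,a): e=q[...,:2]-c; return np.stack([e@[np.cos(a),np.sin(a)],e@[-np.sin(a),np.cos(a)]],-1)
m=(P[...,2]>.060)&(P[...,2]<.078); m[:,:300]=0; m[:,420:]=0;m[:180]=0;m[270:]=0
for i in range(2):
    f=fx(P,c,a); q=P[m&(f[...,0]<86)&(abs(f[...,1])<80)]
    r=cv2.minAreaRect((q[:,:2]*1000).astype(np.float32)); print(r,len(q),np.median(q[:,2]))
hsv=cv2.cvtColor(im,cv2.COLOR_BGR2HSV)
w=((hsv[...,1]<40)&(hsv[...,2]>120)&(P[...,2]<.03)); w[:,:320]=0; w[:,412:]=0;w[:185]=0;w[260:]=0
q=P[w]; print('plate',len(q),cv2.minAreaRect((q[:,:2]*1000).astype(np.float32)))
p=camera_params('wrist'); s=read_state(); R0=R.from_rotvec(s['orientation'])
print('cam in tool',R0.inv().apply(p['position']-s['tool_pos']),(R0.inv()*R.from_rotvec(p['rotation'])).as_matrix().round(2),p['fx'],p['cx'],p['cy'])
goal([.4554,.2617,.20],150.2)
E
```

```text
((492.95458984375, -110.17192840576172), (203.81968688964844, 130.30825805664062), 74.4382553100586) 467 0.06908189859471903
((492.95458984375, -110.17192840576172), (203.81968688964844, 130.30825805664062), 74.4382553100586) 467 0.06908189859471903
plate 897 ((492.0382080078125, -112.6033935546875), (229.32765197753906, 147.6304168701172), 74.32334899902344)
cam in tool [0.08369163 0.00023592 0.01933906] [[ 0.    0.96  0.3 ]
 [ 1.   -0.   -0.  ]
 [-0.    0.3  -0.96]] 358.25923431440253 277.29042062904125 208.25380674012365
shift [-0.3457 -0.2044  0.0372] turn [-1.0000e-03 -1.0000e-03 -1.3815e+00] t 0.15 force [ 0.  -0.3  0.5] q6 -0.09
```

>>> carry_out([
  {"hand": 100,"x": -0.346,"y": -0.204,"z": 0.037,"az": -1.3815},
  {"hand": 100,"x": -0.346,"y": -0.204,"z": 0.037,"az": -1.3815},
  {"hand": 100,"x": -0.346,"y": -0.204,"z": 0.037,"az": -1.3815},
  {"hand": 100,"x": -0.346,"y": -0.204,"z": 0.037,"az": -1.3815},
  {"hand": 100,"x": -0.346,"y": -0.204,"z": 0.037,"az": -1.3815},
  {"hand": 100,"x": -0.346,"y": -0.204,"z": 0.037,"az": -1.3815},
  {"hand": 100,"x": -0.346,"y": -0.204,"z": 0.037,"az": -1.3815},
  {"hand": 100,"x": -0.346,"y": -0.204,"z": 0.037,"az": -1.3815},
], newtons=30)

```text
schema error: expected keys hand, x, y, z, ax, ay, az
```

Run:
```python
from h import *
im,d,p,P=look('wrist'); cv2.imwrite('pics/w1.png',im); np.savez('w1.npz',im=im,d=d,P=P)
m=(P[...,2]>.045)&(P[...,2]<.062); n,l,st,ce=cv2.connectedComponentsWithStats(m.astype(np.uint8))
for i in range(1,n):
    if st[i,4]>300:
        q=P[l==i]; print(st[i],np.median(q[:,2]),cv2.minAreaRect((q[:,:2]*1000).astype(np.float32)))
goal([.4554,.2617,.041],150.2)
```

```text
[ 268  249   28   73 1500] 0.054421308355954684 ((295.51654052734375, 536.5045166015625), (22.104835510253906, 80.24683380126953), 65.05628967285156)
[ 300  375  110   30 1086] 0.05486943014602633 ((439.5292663574219, 573.9625244140625), (125.89656829833984, 4.089198589324951), 89.80165100097656)
[397 383  37  35 852] 0.05063730353722004 ((489.4327697753906, 636.400146484375), (50.666542053222656, 32.4448356628418), 1.7030930519104004)
[332 394  56  24 784] 0.04572893555389515 ((487.8445739746094, 570.8604736328125), (59.78066635131836, 37.64456558227539), 89.74797058105469)
shift [-0.3458 -0.2042  0.1963] turn [-9.0000e-04 -9.0000e-04 -1.3815e+00] t 0.2 force [-0.3  0.3  0.5] q6 -0.09
```

View pics/w1.png

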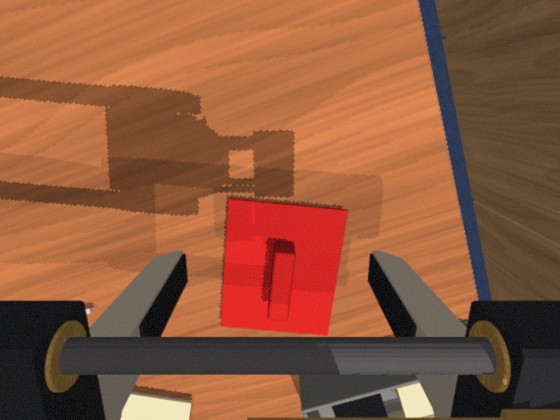

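The move was refused because it needs all the keys, so the arm hasn't moved. This wrist view still shows the red look-alike at (285,265).

>>> carry_out([
  {"hand": 100,"x": -0.346,"y": -0.204,"z": 0.037,"ax": 0,"ay": 0,"az": -1.3815},
  {"hand": 100,"x": -0.346,"y": -0.204,"z": 0.037,"ax": 0,"ay": 0,"az": -1.3815},
  {"hand": 100,"x": -0.346,"y": -0.204,"z": 0.037,"ax": 0,"ay": 0,"az": -1.3815},
  {"hand": 100,"x": -0.346,"y": -0.204,"z": 0.037,"ax": 0,"ay": 0,"az": -1.3815},
  {"hand": 100,"x": -0.346,"y": -0.204,"z": 0.037,"ax": 0,"ay": 0,"az": -1.3815},
  {"hand": 100,"x": -0.346,"y": -0.204,"z": 0.037,"ax": 0,"ay": 0,"az": -1.3815},
  {"hand": 100,"x": -0.346,"y": -0.204,"z": 0.037,"ax": 0,"ay": 0,"az": -1.3815},
  {"hand": 100,"x": -0.346,"y": -0.204,"z": 0.037,"ax": 0,"ay": 0,"az": -1.3815},
], newtons=30)

```text
t: 1.2
tool_pos: [0.4576, 0.2592, 0.367]
orientation: [1.577, -2.716, 0.001]
force: [-0.1, 0.1, -0.8]
opening: 0.093
gripper_force: 0.0
```

Run:
```python
from h import *
im,d,p,P=look('wrist'); cv2.imwrite('pics/w2.png',im); np.savez('w2.npz',im=im,d=d,P=P)
m=(P[...,2]>.045)&(P[...,2]<.062); n,l,st,ce=cv2.connectedComponentsWithStats(m.astype(np.uint8))
for i in range(1,n):
    if st[i,4]>300:
        q=P[l==i]; print(st[i],np.median(q[:,2]),cv2.minAreaRect((q[:,:2]*1000).astype(np.float32)))
goal([.4554,.2617,.041],150.2)
```

```text
[ 270  154   27   91 2304] 0.054643122611921974 ((453.79449462890625, 263.868408203125), (79.78764343261719, 22.025360107421875), 60.31476593017578)
[222 386  67  32 702] 0.053787847711478154 ((582.8135375976562, 438.0323791503906), (29.142446517944336, 68.29010772705078), 54.20551300048828)
[347 390  80  28 825] 0.052403979588158955 ((469.443115234375, 513.77001953125), (32.29315185546875, 82.35539245605469), 64.62003326416016)
shift [-0.0008  0.0023  0.1591] turn [ 0.0001 -0.001   0.0117] t 1.25 force [-0.7  0.1 -0.5] q6 -2.21
```

View pics/w2.png

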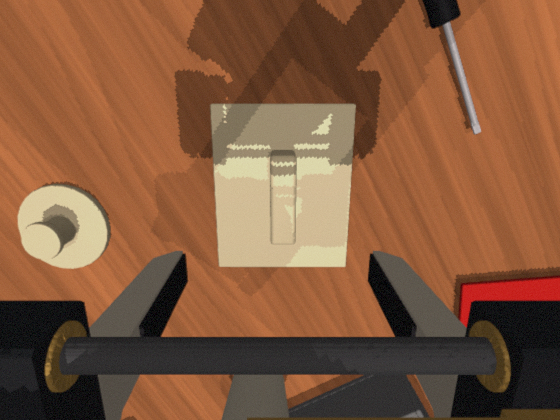

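Cream cover confirmed from above, with its rib centred at (283,198) in the wrist view. The last joint would run out of range on the way to the box, so I take the grasp a half turn round.

>>> carry_out([
  {"hand": 100,"x": 0,"y": 0,"z": 0,"ax": 0,"ay": 0,"az": 1.48},
  {"hand": 100,"x": 0,"y": 0,"z": 0,"ax": 0,"ay": 0,"az": 1.48},
  {"hand": 100,"x": 0,"y": 0,"z": 0,"ax": 0,"ay": 0,"az": 1.48},
  {"hand": 100,"x": 0,"y": 0,"z": 0,"ax": 0,"ay": 0,"az": 1.48},
  {"hand": 100,"x": 0,"y": 0,"z": 0,"ax": 0,"ay": 0,"az": 1.48},
  {"hand": 100,"x": 0,"y": 0,"z": 0,"ax": 0,"ay": 0,"az": 1.48},
  {"hand": 100,"x": 0,"y": 0,"z": 0,"ax": 0,"ay": 0,"az": 1.48},
  {"hand": 100,"x": 0,"y": 0,"z": 0,"ax": 0,"ay": 0,"az": 1.48},
])

```text
t: 2.25
tool_pos: [0.4554, 0.2627, 0.3676]
orientation: [-0.682, -3.066, 0.0]
force: [0.5, 0.1, 0.0]
opening: 0.0931
gripper_force: 0.0
```

>>> carry_out([
  {"hand": 100,"x": 0,"y": 0,"z": 0,"ax": 0,"ay": 0,"az": 1.67},
  {"hand": 100,"x": 0,"y": 0,"z": 0,"ax": 0,"ay": 0,"az": 1.67},
  {"hand": 100,"x": 0,"y": 0,"z": 0,"ax": 0,"ay": 0,"az": 1.67},
  {"hand": 100,"x": 0,"y": 0,"z": 0,"ax": 0,"ay": 0,"az": 1.67},
  {"hand": 100,"x": 0,"y": 0,"z": 0,"ax": 0,"ay": 0,"az": 1.67},
  {"hand": 100,"x": 0,"y": 0,"z": 0,"ax": 0,"ay": 0,"az": 1.67},
  {"hand": 100,"x": 0,"y": 0,"z": 0,"ax": 0,"ay": 0,"az": 1.67},
  {"hand": 100,"x": 0,"y": 0,"z": 0,"ax": 0,"ay": 0,"az": 1.67},
])

```text
t: 3.25
tool_pos: [0.4554, 0.2627, 0.3677]
orientation: [-2.589, -1.779, 0.0]
force: [-0.2, 0.3, -0.4]
opening: 0.0934
gripper_force: 0.0
```

Run:
```python
from h import *
im,d,p,P=look('wrist'); np.savez('w3.npz',im=im,d=d,P=P)
m=(P[...,2]>.045)&(P[...,2]<.062); n,l,st,ce=cv2.connectedComponentsWithStats(m.astype(np.uint8))
for i in range(1,n):
    if st[i,4]>300:
        q=P[l==i]; print(st[i],np.median(q[:,2]),cv2.minAreaRect((q[:,:2]*1000).astype(np.float32)))
goal([.4549,.2625,.041],150.2)
```

```text
[ 259  150   38   92 2307] 0.054575587301365636 ((454.35406494140625, 263.91632080078125), (79.53583526611328, 22.05426597595215), 60.272850036621094)
[365 406  70  12 660] 0.050978862430998945 ((490.1967468261719, -2.5286617279052734), (8.870753288269043, 70.72738647460938), 79.57455444335938)
shift [-0.0003 -0.0004  0.1597] turn [-0.0002  0.      0.1434] t 3.3 force [0.3 0.1 0.7] q6 0.8
```

```bash
python3 -c "
from h import *
goal([.4541,.2639,.041],150.3)"
```

```text
shift [ 0.0007 -0.0017  0.1597] turn [-0.0002  0.      0.1416] t 3.3 force [0.3 0.1 0.7] q6 0.8
```

>>> carry_out([
  {"hand": 100,"x": 0.0007,"y": -0.0017,"z": 0.06,"ax": 0,"ay": 0,"az": 0.1416},
  {"hand": 100,"x": 0.0007,"y": -0.0017,"z": 0.11,"ax": 0,"ay": 0,"az": 0.1416},
  {"hand": 100,"x": 0.0007,"y": -0.0017,"z": 0.145,"ax": 0,"ay": 0,"az": 0.1416},
  {"hand": 100,"x": 0.0007,"y": -0.0017,"z": 0.1597,"ax": 0,"ay": 0,"az": 0.1416},
  {"hand": 100,"x": 0.0007,"y": -0.0017,"z": 0.1597,"ax": 0,"ay": 0,"az": 0.1416},
  {"hand": 10,"x": 0.0007,"y": -0.0017,"z": 0.1597,"ax": 0,"ay": 0,"az": 0.1416},
  {"hand": 10,"x": 0.0007,"y": -0.0017,"z": 0.1597,"ax": 0,"ay": 0,"az": 0.1416},
  {"hand": 10,"x": 0.0007,"y": -0.0017,"z": 0.1597,"ax": 0,"ay": 0,"az": 0.1416},
], newtons=40)

```text
t: 4.3
tool_pos: [0.455, 0.2636, 0.2092]
orientation: [2.702, 1.603, 0.003]
force: [0.6, -0.0, 0.8]
opening: 0.0678
gripper_force: 0.0
```

>>> carry_out([
  {"hand": 10,"x": 0,"y": 0,"z": 0,"ax": 0,"ay": 0,"az": 0},
  {"hand": 10,"x": 0,"y": 0,"z": 0,"ax": 0,"ay": 0,"az": 0},
  {"hand": 10,"x": 0,"y": 0,"z": 0,"ax": 0,"ay": 0,"az": 0},
  {"hand": 10,"x": 0,"y": 0,"z": 0,"ax": 0,"ay": 0,"az": 0},
])

```text
t: 4.8
tool_pos: [0.4545, 0.2634, 0.208]
orientation: [-2.702, -1.603, 0.0]
force: [-0.4, -0.7, -0.6]
opening: 0.0274
gripper_force: 0.0
```

```bash
python3 -c "
from h import *
s=read_state();print(s['opening'],s['gripper_force'])
goal([.4541,.2639,.22],150.3)
goal([.4975,-.086,.22],164.4)"
```

```text
0.027402714543460733 0.0
shift [ 0.0002 -0.0006 -0.179 ] turn [-0.0001  0.0001  0.0183] t 4.8 force [-0.4 -0.7 -0.6] q6 0.93
shift [-0.286   0.2053 -0.179 ] turn [-1.000e-04  1.000e-04 -2.278e-01] t 4.8 force [-0.4 -0.7 -0.6] q6 0.93
```

>>> carry_out([
  {"hand": 10,"x": 0,"y": 0,"z": 0,"ax": 0,"ay": 0,"az": 0},
  {"hand": 10,"x": 0,"y": 0,"z": 0,"ax": 0,"ay": 0,"az": 0},
  {"hand": 10,"x": 0,"y": 0,"z": 0,"ax": 0,"ay": 0,"az": 0},
  {"hand": 10,"x": 0,"y": 0,"z": -0.03,"ax": 0,"ay": 0,"az": 0},
  {"hand": 10,"x": 0,"y": 0,"z": -0.07,"ax": 0,"ay": 0,"az": 0},
  {"hand": 10,"x": 0,"y": 0,"z": -0.12,"ax": 0,"ay": 0,"az": 0},
  {"hand": 10,"x": 0,"y": 0,"z": -0.16,"ax": 0,"ay": 0,"az": 0},
  {"hand": 10,"x": 0,"y": 0,"z": -0.18,"ax": 0,"ay": 0,"az": 0},
])

```text
t: 5.8
tool_pos: [0.4548, 0.2636, 0.3904]
orientation: [2.702, 1.603, 0.005]
force: [0.5, -0.2, -3.1]
opening: 0.0221
gripper_force: 39.9
```

```bash
python3 -c "
from h import *
s=read_state();print(s['opening'],s['gripper_force'])
goal([.4975,-.086,.24],164.4)"
```

```text
0.022066857996857068 39.88508999347687
shift [-0.2862  0.2051 -0.017 ] turn [ 0.002  -0.0022 -0.2278] t 5.8 force [ 0.5 -0.2 -3.1] q6 0.93
```

```bash
python3 -c "
from h import *
goal([.69,-.14,.27],164.4)"
```

```text
shift [-0.2413  0.4    -0.0465] turn [ 0.002  -0.0022 -0.2278] t 5.8 force [ 0.5 -0.2 -3.1] q6 0.93
```

>>> carry_out([
  {"hand": 10,"x": -0.015,"y": 0.025,"z": -0.02,"ax": 0,"ay": 0,"az": -0.02},
  {"hand": 10,"x": -0.04,"y": 0.065,"z": -0.04,"ax": 0,"ay": 0,"az": -0.06},
  {"hand": 10,"x": -0.07,"y": 0.115,"z": -0.0465,"ax": 0,"ay": 0,"az": -0.1},
  {"hand": 10,"x": -0.1,"y": 0.165,"z": -0.0465,"ax": 0,"ay": 0,"az": -0.14},
  {"hand": 10,"x": -0.13,"y": 0.215,"z": -0.0465,"ax": 0,"ay": 0,"az": -0.18},
  {"hand": 10,"x": -0.16,"y": 0.265,"z": -0.0465,"ax": 0,"ay": 0,"az": -0.2},
  {"hand": 10,"x": -0.19,"y": 0.315,"z": -0.0465,"ax": 0,"ay": 0,"az": -0.2278},
  {"hand": 10,"x": -0.215,"y": 0.357,"z": -0.0465,"ax": 0,"ay": 0,"az": -0.2278},
])

```text
t: 6.8
tool_pos: [0.6653, -0.0986, 0.4322]
orientation: [-2.501, -1.897, 0.003]
force: [0.1, 0.7, -0.9]
opening: 0.0218
gripper_force: 39.9
```

>>> carry_out([
  {"hand": 10,"x": -0.018,"y": 0.03,"z": 0,"ax": 0,"ay": 0,"az": 0},
  {"hand": 10,"x": -0.026,"y": 0.043,"z": 0,"ax": 0,"ay": 0,"az": 0},
  {"hand": 10,"x": -0.026,"y": 0.043,"z": 0,"ax": 0,"ay": 0,"az": 0},
  {"hand": 10,"x": -0.026,"y": 0.043,"z": 0,"ax": 0,"ay": 0,"az": 0},
])

```text
t: 7.3
tool_pos: [0.6988, -0.1324, 0.4333]
orientation: [-2.501, -1.899, 0.002]
force: [0.2, -0.7, -2.7]
opening: 0.0217
gripper_force: 39.9
```

Run:
```python
from h import *
im,d,p,P=look('wrist'); cv2.imwrite('pics/w4.png',im); np.savez('w4.npz',im=im,d=d,P=P)
c=np.array([.4975,-.086]); a=np.radians(-105.6)
e=P[...,:2]-c; f=np.stack([e@[np.cos(a),np.sin(a)],e@[-np.sin(a),np.cos(a)]],-1)*1000
m=(P[...,2]>.062)&(P[...,2]<.078)&(d>0)&(f[...,0]<86)&(f[...,0]>-95)&(abs(f[...,1])<80)
q=f[m]; print(len(q),cv2.minAreaRect(q.astype(np.float32)),'fixture-guess frame')
# held cover in hand: plate top edges in tool frame
s=read_state(); R0=R.from_rotvec(s['orientation']); 
T=R0.inv().apply((P-s['tool_pos']).reshape(-1,3)).reshape(P.shape)
pm=(abs(T[...,2]-.192)<.008)&(d>0)&(abs(T[...,0])<.1)&(abs(T[...,1])<.1)
q=T[pm]*1000; print(len(q),np.median(q[:,2]),cv2.minAreaRect(q[:,:2].astype(np.float32)),q.min(0),q.max(0)); print(s['force'],s['opening'],s['gripper_force'])
```

```text
4905 ((1.9023284912109375, 0.7576828002929688), (161.06826782226562, 131.81236267089844), 0.03046949952840805) fixture-guess frame
42441 191.8592901721678 ((-0.00908660888671875, -0.7406158447265625), (160.32093811035156, 130.07086181640625), 0.43940889835357666) [-80.17826752 -65.55138951 184.02312806] [ 80.58167874  64.81514787 196.76353067]
[ 0.08053032 -0.80294819 -3.08806173] 0.021405352934035768 39.885225892066956
```

View pics/w4.png

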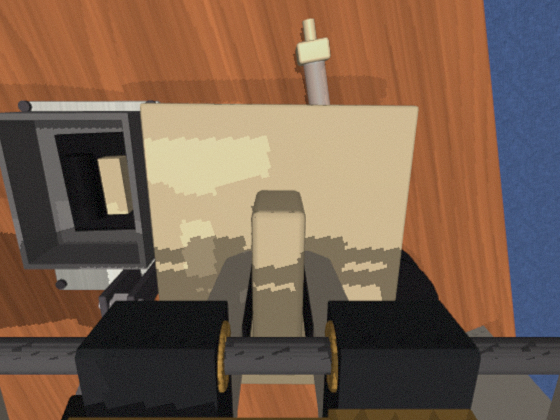

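The wrist view shows the held cover square in the hand at (280,200) and the box to the left at (75,190), both measured at their right sizes (160x130 and 161x132).

```bash
python3 -c "
from h import *
goal([.4984,-.0882,.15],164.84)"
```

```text
shift [-0.0114 -0.2047  0.1171] turn [-0.0012 -0.0002 -0.007 ] t 7.35 force [ 0.1 -0.8 -3.1] q6 0.01
```

>>> carry_out([
  {"hand": 10,"x": -0.002,"y": -0.03,"z": 0,"ax": 0,"ay": 0,"az": 0},
  {"hand": 10,"x": -0.005,"y": -0.08,"z": 0,"ax": 0,"ay": 0,"az": -0.007},
  {"hand": 10,"x": -0.009,"y": -0.13,"z": 0,"ax": 0,"ay": 0,"az": -0.007},
  {"hand": 10,"x": -0.0114,"y": -0.175,"z": 0.01,"ax": 0,"ay": 0,"az": -0.007},
  {"hand": 10,"x": -0.0114,"y": -0.2047,"z": 0.04,"ax": 0,"ay": 0,"az": -0.007},
  {"hand": 10,"x": -0.0114,"y": -0.2047,"z": 0.08,"ax": 0,"ay": 0,"az": -0.007},
  {"hand": 10,"x": -0.0114,"y": -0.2047,"z": 0.11,"ax": 0,"ay": 0,"az": -0.007},
  {"hand": 10,"x": -0.0114,"y": -0.2047,"z": 0.117,"ax": 0,"ay": 0,"az": -0.007},
])

```text
t: 8.35
tool_pos: [0.4975, -0.088, 0.3156]
orientation: [-2.493, -1.908, 0.003]
force: [-1.0, 0.4, -2.7]
opening: 0.0218
gripper_force: 39.9
```

>>> carry_out([
  {"hand": 10,"x": 0,"y": 0,"z": 0,"ax": 0,"ay": 0,"az": 0},
  {"hand": 10,"x": 0,"y": 0,"z": 0,"ax": 0,"ay": 0,"az": 0},
])

```text
t: 8.6
tool_pos: [0.4995, -0.089, 0.3194]
orientation: [2.494, 1.907, 0.003]
force: [-0.2, 0.0, -3.2]
opening: 0.0218
gripper_force: 39.9
```

```bash
python3 -c "
from h import *
goal([.4984,-.0882,.102],164.84); s=read_state(); print(s['gripper_force'],s['opening'])"
```

```text
shift [ 0.0005 -0.0014  0.0504] turn [ 0.0028  0.     -0.0005] t 8.6 force [-0.2  0.  -3.2] q6 -0.01
39.88511145114899 0.02184816755282304
```

>>> carry_out([
  {"hand": 10,"x": 0.0003,"y": -0.0008,"z": 0.015,"ax": 0,"ay": 0,"az": 0},
  {"hand": 10,"x": 0.0003,"y": -0.0008,"z": 0.028,"ax": 0,"ay": 0,"az": 0},
  {"hand": 10,"x": 0.0003,"y": -0.0008,"z": 0.034,"ax": 0,"ay": 0,"az": 0},
  {"hand": 10,"x": 0.0003,"y": -0.0008,"z": 0.038,"ax": 0,"ay": 0,"az": 0},
  {"hand": 10,"x": 0.0003,"y": -0.0008,"z": 0.042,"ax": 0,"ay": 0,"az": 0},
  {"hand": 10,"x": 0.0003,"y": -0.0008,"z": 0.045,"ax": 0,"ay": 0,"az": 0},
  {"hand": 10,"x": 0.0003,"y": -0.0008,"z": 0.047,"ax": 0,"ay": 0,"az": 0},
  {"hand": 10,"x": 0.0003,"y": -0.0008,"z": 0.047,"ax": 0,"ay": 0,"az": 0},
])

```text
t: 9.6
tool_pos: [0.4982, -0.0885, 0.2705]
orientation: [-2.496, -1.908, 0.0]
force: [-0.3, 0.1, -2.7]
opening: 0.0218
gripper_force: 39.9
```

```bash
python3 -c "
from h import *
goal([.4984,-.0882,.101],164.84); s=read_state(); print(s['gripper_force'],s['opening'],s['wrist_torque'])"
```

```text
shift [0.0003 0.0001 0.0025] turn [-0.0001 -0.     -0.0007] t 9.6 force [-0.3  0.1 -2.7] q6 -0.01
39.88513648509979 0.021819560099306384 [-0.11605353  0.11988802 -0.01673065]
```

Spigot is in with no contact force; now the last 2–3 mm until contact.

>>> carry_out([
  {"hand": 10,"x": 0,"y": 0,"z": 0.001,"ax": 0,"ay": 0,"az": 0},
  {"hand": 10,"x": 0,"y": 0,"z": 0.002,"ax": 0,"ay": 0,"az": 0},
  {"hand": 10,"x": 0,"y": 0,"z": 0.003,"ax": 0,"ay": 0,"az": 0},
  {"hand": 10,"x": 0,"y": 0,"z": 0.003,"ax": 0,"ay": 0,"az": 0},
])

```text
t: 10.1
tool_pos: [0.4983, -0.0885, 0.268]
orientation: [2.496, 1.908, 0.0]
force: [-2.4, 0.9, 3.7]
opening: 0.0219
gripper_force: 39.9
```

>>> carry_out([
  {"hand": 10,"x": 0,"y": 0,"z": 0.0005,"ax": 0,"ay": 0,"az": 0},
  {"hand": 10,"x": 0,"y": 0,"z": 0.0005,"ax": 0,"ay": 0,"az": 0},
  {"hand": 70,"x": 0,"y": 0,"z": 0.0005,"ax": 0,"ay": 0,"az": 0},
  {"hand": 70,"x": 0,"y": 0,"z": 0,"ax": 0,"ay": 0,"az": 0},
  {"hand": 70,"x": 0,"y": 0,"z": 0,"ax": 0,"ay": 0,"az": 0},
  {"hand": 70,"x": 0,"y": 0,"z": 0,"ax": 0,"ay": 0,"az": 0},
  {"hand": 70,"x": 0,"y": 0,"z": -0.02,"ax": 0,"ay": 0,"az": 0},
  {"hand": 70,"x": 0,"y": 0,"z": -0.08,"ax": 0,"ay": 0,"az": 0},
])

```text
t: 11.1
tool_pos: [0.4967, -0.0881, 0.3446]
orientation: [-2.491, -1.904, 0.007]
force: [1.4, 0.4, -0.2]
opening: 0.0649
gripper_force: 0.0
```

>>> carry_out([
  {"hand": 70,"x": 0.02,"y": 0,"z": -0.06,"ax": 0,"ay": 0,"az": 0},
  {"hand": 10,"x": 0.04,"y": 0,"z": -0.1,"ax": 0,"ay": 0,"az": 0},
  {"hand": 0,"x": 0.04,"y": 0,"z": -0.12,"ax": 0,"ay": 0,"az": 0},
  {"hand": 0,"x": 0.04,"y": 0,"z": -0.12,"ax": 0,"ay": 0,"az": 0},
  {"hand": 0,"x": 0.04,"y": 0,"z": -0.12,"ax": 0,"ay": 0,"az": 0},
])

```text
t: 11.72
tool_pos: [0.5083, -0.0504, 0.4651]
orientation: [-2.494, -1.906, 0.004]
force: [-0.7, 0.5, 0.4]
opening: 0.0294
gripper_force: 0.0
```

Run:
```python
from h import *
s=read_state(); print(s['t'],s['tool_pos'],s['opening'])
im,d,p,P=look('wrist'); cv2.imwrite('pics/w5.png',im)
c=np.array([.4977,-.088]); a=np.radians(-105.6)
def F(P):
    e=P[...,:2]-c; return np.stack([e@[np.cos(a),np.sin(a)],e@[-np.sin(a),np.cos(a)],P[...,2]],-1)*1000
f=F(P)
m=(f[...,2]>71)&(f[...,2]<80)&(d>0)&(abs(f[...,0])<92)&(abs(f[...,1])<80)
q=f[m]; print('plate',len(q),np.median(q[:,2]),cv2.minAreaRect(q[:,:2].astype(np.float32)))
A=np.c_[q[:,:2],np.ones(len(q))]; print('plane',np.linalg.lstsq(A,q[:,2],rcond=None)[0])
im,d,p,P=look('top'); f=F(P)
m=(f[...,2]>106)&(d>0)&(f[...,0]>90)&(f[...,0]<300)&(abs(f[...,1]-44)<30)
q=f[m]; print('arm',len(q), q[:,1].mean()); A=np.polyfit(q[:,0],q[:,2],1) if len(q) else 0
for lo in range(106,250,15):
    k=(q[:,2]>=lo)&(q[:,2]<lo+15)
    if k.any(): print(lo,q[k].mean(0).round(1),k.sum())
```

```text
11.725 [ 0.50834358 -0.05039114  0.46513579] 0.029447188208174876
plate 13408 76.76472566423148 ((-0.40114593505859375, 0.20508575439453125), (130.24037170410156, 160.24636840820312), 89.90264129638672)
plane [ 5.35520561e-04 -8.79324866e-04  7.67553903e+01]
arm 0 nan<stdin>:13: RuntimeWarning: Mean of empty slice.
  ret = ret.dtype.type(ret / rcount)
```

View pics/w5.png

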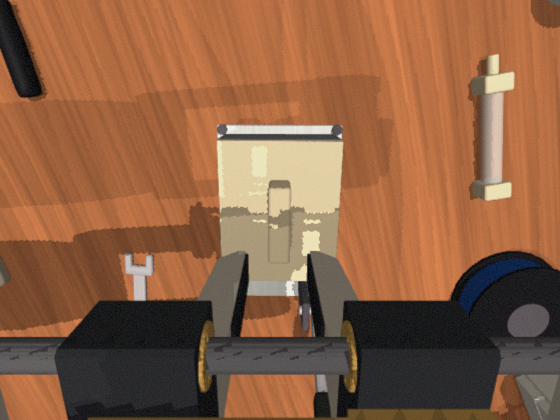

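The cover is home: plate top at z 76.8 mm, tilt about 0.001 rad, centred within 0.5 mm (wrist view at (280,205)). The clamp arm is still open at (320,395). Next I go behind the arm with shut fingers.

```bash
cat >> h.py <<'E'
C=np.array([.4977,-.088]); A=np.radians(-105.6)
def tips(x,y,z):
    "fixture mm, fingertip position -> tool shift"
    w=C+(np.array([[np.cos(A),-np.sin(A)],[np.sin(A),np.cos(A)]])@[x,y])/1000
    return goal([w[0],w[1],z/1000+.019],164.4)
E
python3 - <<'E'
from h import *
tips(225,44,300); tips(225,44,175)
z=np.load('top0.npz'); P=z['P']; e=P[...,:2]-np.array([.4988,-.0885])
f=np.stack([e@[np.cos(A),np.sin(A)],e@[-np.sin(A),np.cos(A)],P[...,2]],-1)*1000
m=(f[...,2]>110)&(f[...,2]<260)&(f[...,0]>90)&(f[...,0]<260)&(abs(f[...,1]-44)<25); q=f[m]
print(len(q),q.max(0)); g=np.degrees(1);dx=q-[108,0,92]
print('q',np.arctan2(dx[:,2],-dx[:,0])[dx[:,2]>70].mean())
E
```

```text
shift [-0.2644  0.0422 -0.021 ] turn [-0.0038  0.0004  0.0062] t 11.82 force [ 1.3  0.6 -0.1] q6 0.07
shift [-0.2644  0.0427  0.104 ] turn [-0.0038  0.0004  0.0062] t 11.82 force [ 1.3  0.6 -0.1] q6 0.07
271 [178.5640948   55.06374354 224.20168762]
q 1.9645947810496474
```

>>> carry_out([
  {"hand": 0,"x": -0.02,"y": 0.004,"z": -0.021,"ax": 0,"ay": 0,"az": 0},
  {"hand": 0,"x": -0.07,"y": 0.012,"z": -0.021,"ax": 0,"ay": 0,"az": 0},
  {"hand": 0,"x": -0.13,"y": 0.02,"z": -0.021,"ax": 0,"ay": 0,"az": 0},
  {"hand": 0,"x": -0.19,"y": 0.03,"z": -0.021,"ax": 0,"ay": 0,"az": 0},
  {"hand": 0,"x": -0.24,"y": 0.042,"z": -0.021,"ax": 0,"ay": 0,"az": 0.006},
  {"hand": 0,"x": -0.2644,"y": 0.042,"z": -0.021,"ax": 0,"ay": 0,"az": 0.006},
  {"hand": 0,"x": -0.2644,"y": 0.042,"z": 0.01,"ax": 0,"ay": 0,"az": 0.006},
  {"hand": 0,"x": -0.2644,"y": 0.042,"z": 0.05,"ax": 0,"ay": 0,"az": 0.006},
])

```text
t: 12.82
tool_pos: [0.4794, -0.317, 0.4161]
orientation: [2.503, 1.899, -0.0]
force: [1.0, -0.4, 0.0]
opening: 0.0002
gripper_force: 0.0
```

>>> carry_out([
  {"hand": 0,"x": 0,"y": 0,"z": 0.03,"ax": 0,"ay": 0,"az": 0},
  {"hand": 0,"x": 0,"y": 0,"z": 0.054,"ax": 0,"ay": 0,"az": 0},
  {"hand": 0,"x": 0,"y": 0,"z": 0.054,"ax": 0,"ay": 0,"az": 0},
  {"hand": 0,"x": 0,"y": 0,"z": 0.054,"ax": 0,"ay": 0,"az": 0},
])

```text
t: 13.32
tool_pos: [0.4798, -0.3162, 0.3639]
orientation: [-2.502, -1.9, 0.0]
force: [0.3, 0.2, 1.0]
opening: -0.0
gripper_force: 0.0
```

Run:
```python
from h import *
print(read_state()['opening'])
tips(160,44,180)
H=np.array([108,92])
for q in (1.571,1.3,1.0,.8,.6,.4,.2,.1,0,-.02):
    r=110; n=np.array([np.sin(q),np.cos(q)]); c=H+r*np.array([-np.cos(q),np.sin(q)])+11*n+[7.5,0]; print(q,c.round(0))
```

```text
-3.2742642705757856e-05
shift [ 0.0646 -0.0001 -0.0021] turn [-0.0001 -0.      0.0007] t 13.32 force [0.3 0.2 1. ] q6 -0.4
1.571 [127. 202.]
1.3 [ 97. 201.]
1.0 [ 65. 191.]
0.8 [ 47. 179.]
0.6 [ 31. 163.]
0.4 [ 18. 145.]
0.2 [ 10. 125.]
0.1 [  7. 114.]
0 [  6. 103.]
-0.02 [  5. 101.]
```

>>> carry_out([
  {"hand": 0,"x": 0.035,"y": 0,"z": -0.007,"ax": 0,"ay": 0,"az": 0},
  {"hand": 0,"x": 0.055,"y": 0,"z": -0.01,"ax": 0,"ay": 0,"az": 0},
  {"hand": 0,"x": 0.075,"y": 0,"z": -0.016,"ax": 0,"ay": 0,"az": 0},
  {"hand": 0,"x": 0.098,"y": 0,"z": -0.022,"ax": 0,"ay": 0,"az": 0},
  {"hand": 0,"x": 0.118,"y": 0,"z": -0.022,"ax": 0,"ay": 0,"az": 0},
  {"hand": 0,"x": 0.135,"y": 0,"z": -0.021,"ax": 0,"ay": 0,"az": 0},
  {"hand": 0,"x": 0.148,"y": 0,"z": -0.017,"ax": 0,"ay": 0,"az": 0},
  {"hand": 0,"x": 0.16,"y": 0,"z": -0.012,"ax": 0,"ay": 0,"az": 0},
])

```text
t: 14.32
tool_pos: [0.523, -0.1611, 0.3751]
orientation: [-2.501, -1.901, 0.0]
force: [-0.0, -1.9, -0.5]
opening: 0.0005
gripper_force: 0.5
```

Run:
```python
from h import *
im,d,p,P=look('wrist'); cv2.imwrite('pics/w6.png',im)
tips(65,44,190)
```

```text
shift [-0.0024  0.0002 -0.0019] turn [-0.0013 -0.001   0.0016] t 14.38 force [-0.1  0.5  0.4] q6 -0.12
```

View pics/w6.png

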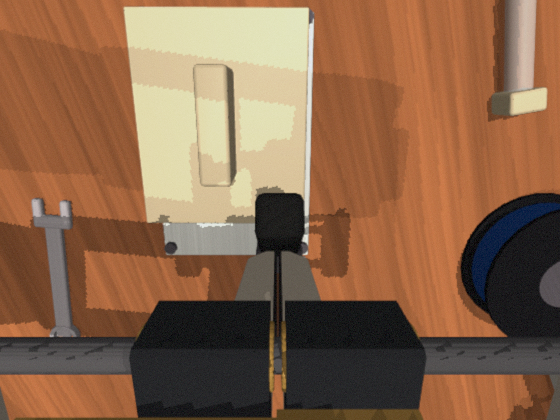

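The fingers stand behind the black grip at (280,222) in the wrist view, and the cover is undisturbed. Continuing along the arc.

>>> carry_out([
  {"hand": 0,"x": 0.016,"y": 0,"z": 0.01,"ax": 0,"ay": 0,"az": 0},
  {"hand": 0,"x": 0.026,"y": 0,"z": 0.018,"ax": 0,"ay": 0,"az": 0},
  {"hand": 0,"x": 0.036,"y": 0,"z": 0.03,"ax": 0,"ay": 0,"az": 0},
  {"hand": 0,"x": 0.045,"y": 0,"z": 0.043,"ax": 0,"ay": 0,"az": 0},
  {"hand": 0,"x": 0.05,"y": 0,"z": 0.054,"ax": 0,"ay": 0,"az": 0},
  {"hand": 0,"x": 0.054,"y": 0,"z": 0.066,"ax": 0,"ay": 0,"az": 0},
  {"hand": 0,"x": 0.057,"y": 0,"z": 0.076,"ax": 0,"ay": 0,"az": 0},
  {"hand": 0,"x": 0.057,"y": 0,"z": 0.08,"ax": 0,"ay": 0,"az": 0},
])

```text
t: 15.38
tool_pos: [0.5378, -0.1068, 0.2946]
orientation: [-2.501, -1.9, 0.001]
force: [-0.5, 0.8, 1.1]
opening: 0.0002
gripper_force: 0.3
```

```bash
python3 -c "
from h import *
tips(5,44,102)"
```

```text
shift [0.0023 0.0003 0.0066] turn [-0.0012 -0.0001  0.0011] t 15.38 force [-0.5  0.8  1.1] q6 -0.02
```

Tips at about 108; press on down gently until firm.

>>> carry_out([
  {"hand": 0,"x": 0.001,"y": 0,"z": 0.003,"ax": 0,"ay": 0,"az": 0},
  {"hand": 0,"x": 0.001,"y": 0,"z": 0.005,"ax": 0,"ay": 0,"az": 0},
  {"hand": 0,"x": 0.001,"y": 0,"z": 0.006,"ax": 0,"ay": 0,"az": 0},
  {"hand": 0,"x": 0.001,"y": 0,"z": 0.007,"ax": 0,"ay": 0,"az": 0},
  {"hand": 0,"x": 0.001,"y": 0,"z": 0.007,"ax": 0,"ay": 0,"az": 0},
])

```text
t: 16.0
tool_pos: [0.5384, -0.1061, 0.2887]
orientation: [2.501, 1.9, 0.0]
force: [0.7, -0.2, -0.3]
opening: 0.0003
gripper_force: 0.1
```

>>> carry_out([
  {"hand": 0,"x": 0,"y": 0,"z": 0.001,"ax": 0,"ay": 0,"az": 0},
  {"hand": 0,"x": 0,"y": 0,"z": 0.002,"ax": 0,"ay": 0,"az": 0},
  {"hand": 0,"x": 0,"y": 0,"z": 0.002,"ax": 0,"ay": 0,"az": 0},
])

```text
t: 16.38
tool_pos: [0.5384, -0.106, 0.2882]
orientation: [2.501, 1.9, 0.0]
force: [-6.6, 2.4, 13.6]
opening: 0.0003
gripper_force: 6.6
```

Firm stop at 13.6 N with the tips at 102 mm, against about 103 expected for a level arm. Lifting off and checking.

>>> carry_out([
  {"hand": 0,"x": 0,"y": 0,"z": -0.005,"ax": 0,"ay": 0,"az": 0},
  {"hand": 0,"x": 0,"y": 0,"z": -0.04,"ax": 0,"ay": 0,"az": 0},
  {"hand": 0,"x": 0,"y": 0,"z": -0.1,"ax": 0,"ay": 0,"az": 0},
  {"hand": 0,"x": 0.04,"y": 0,"z": -0.16,"ax": 0,"ay": 0,"az": 0},
  {"hand": 0,"x": 0.06,"y": 0,"z": -0.18,"ax": 0,"ay": 0,"az": 0},
  {"hand": 0,"x": 0.06,"y": 0,"z": -0.18,"ax": 0,"ay": 0,"az": 0},
  {"hand": 0,"x": 0.06,"y": 0,"z": -0.18,"ax": 0,"ay": 0,"az": 0},
])

```text
t: 17.25
tool_pos: [0.5541, -0.0486, 0.465]
orientation: [-2.5, -1.9, 0.003]
force: [0.2, 0.2, -0.7]
opening: 0.0005
gripper_force: 0.0
```

Run:
```python
from h import *
s=read_state(); print(s['t'],s['tool_pos'],s['force'])
im,d,p,P=look('wrist'); cv2.imwrite('pics/w7.png',im)
e=P[...,:2]-C; f=np.stack([e@[np.cos(A),np.sin(A)],e@[-np.sin(A),np.cos(A)],P[...,2]],-1)*1000
m=(f[...,2]>71)&(f[...,2]<80)&(d>0)&(abs(f[...,0])<92)&(abs(f[...,1])<80)
q=f[m]; print('plate',len(q),np.median(q[:,2]),cv2.minAreaRect(q[:,:2].astype(np.float32)))
print('plane',np.linalg.lstsq(np.c_[q[:,:2],np.ones(len(q))],q[:,2],rcond=None)[0])
m=(f[...,2]>92)&(f[...,2]<130)&(d>0)&(f[...,0]>-40)&(f[...,0]<100)&(abs(f[...,1]-44)<8); q=f[m]
for a in range(-40,100,15):
    k=(q[:,0]>=a)&(q[:,0]<a+15)
    if k.any(): print(a,k.sum(),np.median(q[k],0).round(1))
```

```text
17.25 [ 0.55414334 -0.04856088  0.46504139] [ 0.20880885  0.2314344  -0.6967763 ]
plate 11290 76.8049291391338 ((-0.1584930419921875, 0.02552032470703125), (130.29696655273438, 160.9300994873047), 89.94623565673828)
plane [ 8.94784415e-04 -1.09808242e-03  7.67858556e+01]
-40 156 [-30.   44.1 101.5]
-25 215 [-17.7  44.1 102.5]
-10 207 [ -2.4  44.1 102.7]
5 162 [ 11.2  44.2 102.5]
20 4 [20.4 43.7 99.9]
65 9 [ 77.6  42.2 100.7]
80 23 [ 87.7  43.3 100.4]
95 9 [ 98.1  42.2 101.2]
```

View pics/w7.png

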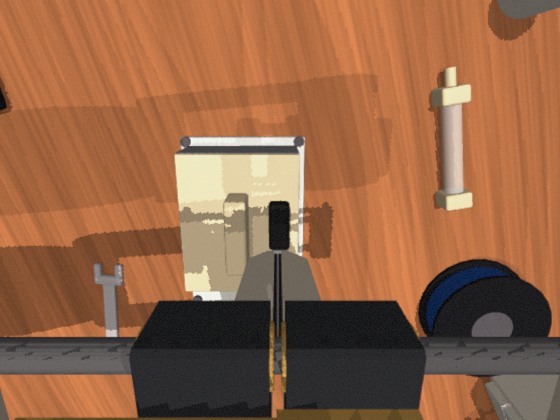

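The arm lies level on the cover: the grip at (280,225) has its top at 102.6 mm, so the angle is about 0. The cover is still flat, centred within 0.2 mm, and nothing touches the robot.

```bash
python3 -c "
from plant import robot
print(robot.close_job())"
```

```text
the job is handed in; nothing more can be done
None
```

The cover is seated flat and fully home, the hold-down arm is pressed down level on it, the robot is clear of everything, and the job is handed in at about 17 s (no verdict was returned).

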